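# Dispense one spacer washer and nudge it onto the pick-up pad

## Task

Press the washer dispenser's plunger all the way down once, so that a single spacer washer comes out, and let the plunger come back up. Then, with the fingertips, push that washer along the table until all of it lies on the square pick-up pad, and leave it there. Grasp and lift nothing, let no second washer out, and leave the other things on the bench undisturbed.

Things in the scene. Friction and masses are not known exactly. Their poses are not given: they have to be found in the camera images.
- dispenser: Grey spacer-washer dispenser, fixed to the table. Origin on the table under the upright magazine's axis; x points the way washers are ejected, z up. Magazine: capped slotted chute, x -30 to +26 mm, y +-27 mm, 49 mm tall. Housing behind it: x -119 to -29 mm, y +-32 mm, 50 mm tall, feet 4 mm thick, x -124 to -24 mm, out to y +-53 mm. The plunger stands on the housing at x = -78 mm, y = 0
- dispenser_out (a point): point on the table 70 mm ahead of the magazine's axis, on the side the gate opens to: a full press drives a blade 74 mm forward and leaves the lowest washer lying flat with its centre about here (1 to 2 cm farther if pressed fast). On release a spring draws blade and plunger back and the next washer drops into place, so another press would eject another
- plunger (a joint): how far the plunger is pressed down, in m: 0 up, 0.024 at its bottom stop. Spring: about 3 N to start, 6 N at the bottom, slightly more when moving; returns by itself. The blade moves 3.1 times as far
- plunger_top (a point): centre of the top of the plunger's round black cap, 34 mm across and 8 mm thick, 86 mm above the table when up, 62 mm when fully down; pressed straight down
- washer0: the lowest washer in the magazine, the one that a press ejects: plain aluminium spacer washer, 40 mm across, 10 mm thick, about 28 g, with a 15 mm dark centre (treat it as a solid disc). Origin at the centre of its underside, z along its axis. It slides on the table when pushed at its rim
- washer1: the second washer in the magazine, same as the lowest; it must stay in the magazine
- washer2: the top washer in the magazine, same as the lowest; it must stay in the magazine
- pad: pick-up pad: dark square of rubber, 80 x 80 mm, lying on the table to the left or right of the dispenser; under 1 mm thick, and things slide over its edge freely. Origin at its centre, x and y along its sides
- coaster: round dark rubber coaster, 90 mm across, under 1 mm thick, on the other side of the dispenser, a tin standing on it; origin at its centre; not a place for the washer
- tin: bystander: closed steel tin, 60 mm across, 45 mm tall, standing on the round coaster; origin at the centre of its underside
- mouse: bystander: white computer mouse, 105 x 58 x 31 mm; origin at the centre of its underside
- wrench: bystander: open-ended steel wrench lying flat, 170 mm long; origin at the centre of its underside
- bolt: bystander: steel bolt standing on its head, 24 mm across, 50 mm tall; origin at the centre of its underside
- canister: bystander: white plastic bottle, 54 mm across, 110 mm tall; origin at the centre of its underside
- marker: bystander: black marker pen lying flat, 120 mm long, 15 mm thick; origin at the centre of its underside
- clamp: bystander: small steel window clamp, 50 x 30 x 49 mm; origin at the centre of its underside
Mind the look-alikes: they are no part of the job. Of the things that look like the dispenser, the smaller one is meant.

How it is judged:
By the outcome, as a careful person would: the job done as asked, in the order asked, and still so for the second after the job is handed in, with the robot touching nothing.
It also fails if it takes over 58 s, if anything falls off the work surface, if the arm or the gripper's body presses on something with over 40 N, if the wrist force passes 120 N, or if a joint passes its speed limit or range.

## Robot

A 6-joint arm with a two-finger parallel gripper is mounted at the origin on the work surface. World frame = base frame: x ahead of the robot, y to its left, z up, the work surface at z = 0. Lengths are in m, angles in rad, forces in N, time in s.
With the tool pointing down it reaches from about 0.35 to 0.975 m from the base axis. Payload 4.9 kg.
Tool frame: the origin (TCP) lies at the very end of the fingers, on their centre line; the grasp point (between the pads) lies 19 mm behind it; z points along the fingers, x is the direction in which the jaws open and shut, and the axes are right-handed (so a half turn about z gives the same grasp; the last joint's range is limited). The gripper opens to 85 mm and grips with 20 to 120 N. Pads are 22 mm wide; open, the fingers measure 114 mm over their backs; the gripper's body (76 mm by 85 mm) begins 54 mm behind the grasp point. The pads swing forward as they close: fully open they stand 13 mm farther back than shut.
Start: joints at [1.191, 0.053, 1.613, -0, 1.476, -0.119], TCP at [0.161, 0.604, 0.231] pointing down, gripper open.
Joint ranges: [-3.01, 3.01], [-1.01, 2.22], [0.06, 2.58], [-1.02, 4.17], [0.09, 2.62], [-3.14, 3.14]. Speed limits (rad/s): [2.57, 2.57, 3.14, 3.14, 3.14, 3.14].

## Interface

Orientations are given as a rotation vector (axis times angle).
In Python, from station import readout, viewer, ctrl, nets gives the robot as it stands. The module is installed in compiled form; this text tells all that it offers.
- The arm moves only by the tool step_arm, never from a script. Its argument "moves" is a list that holds one entry, the list of rows, each a list of 4 numbers: the shift along the world's x, y, z in cm, then the turn about the world's z in rad. In form: [[[dx, dy, dz, yaw], ...]]. A call has 1 to 10 rows; each row shifts and turns the commanded pose from where the row before left it; what a row does not reach is not made up. A row lasts 1/12 s, in which the tool goes at most 41.7 mm and 7.16 degrees, less where a joint would pass 70% of its speed; a pose out of reach is approached as far as the arm can. A call is refused whole if a number of a shift passes 4.17 or a number of a turn 0.125, either way. A call with a gripper value outside its range is refused whole. "grip" is the closure, from 0 (fully open) to 1 (shut), set as the call begins (left out, the last holds). The fingers move at their own pace and stop on an object; "squeeze" is the grip in N (left out, the last holds). Time passes only in rows, so rows that do not move let the fingers close. It gives the time, the measured TCP pose, the force and the opening at its end, in the units of the state.
- readout.get_obs(): the state, without advancing time (a new reading comes with each control period).
- viewer.get_image(name): name is "scene" or "side" or "wrist"; returns the picture (480x640x3 uint8, blue, green, red); there is no depth.
- viewer.calibration(name): a dict with "camera_matrix" (3x3 intrinsics, pixels), "k1" (the pictures are not rectified: a ray, as slopes to the right and down, at radius r is drawn at 1 + k1 r^2 times it, then the intrinsics apply), "R" (3x3) and "t" (3): a world point X has camera coordinates R X + t. Camera axes: x right, y down, z forward; pixel columns grow to the right and rows downward; lengths in m; the calibration is good to about 2 mm. A picture is of the moment at which its call begins: read the wrist's pose just before it. calibration takes no time and is no camera call; for the wrist camera it gives the pose at the moment of the call.
- ctrl.finish_job(): hands the job in, once; it reports no verdict.
Trained networks look in the newest picture that a camera, given by its name, has taken for a name from the list of things; names that differ only in an ending like _2 or _b are one class to them, and where a whole thing is asked for, a point or a joint stands for the part that bears it (a point fixed in the world has none). Each returns a list of dicts, best first, with "confidence" (0 to 1); they miss things now and then, are a little off and sometimes report something else, mostly with a low value. They report only what shows in the picture. A call takes as long as a camera call. They do not tell look-alikes from the thing itself.
- nets.masks_of(camera, thing): "region" (480x640 bool, what is visible of it) and "box" ([left, top, right, bottom] in pixels, round what is visible of it).
- nets.pinpoint(camera, thing): "at" ([column, row] in pixels: a listed point, or the origin of a listed thing).
The state is a dict: "t": time; "q": joint angles; "dq": joint speeds; "effort": joint torques, N m; "tool_pos": TCP position; "tool_rot": TCP orientation; "contact_force": force on the tool from outside, world axes, zero at the start; "wrist_torque": the same for the moment, N m; "opening": finger opening in m.
Only numpy, scipy, OpenCV 4.12 (cv2) and the standard library are available. Lean on these libraries where they do the work, as an engineer would, in place of code of your own. Each camera call takes 0.05 s, during which the arm holds its last target. There are 200 camera calls.

## Working session

There is one attempt and no reset: what is moved stays moved. The work goes in short steps, Python scripts to look and compute and a tool call to move; the robot and the scene stay as the last step left them, time stands still between calls to the robot, and variables do not carry over. Pictures are saved under pics/ and viewed, about 8 in all and at most 12, crops included, and the job is handed in when it is done.

Besides the shell and the picture viewer there is one more tool, called after "Emit:" as name(argument=value, ...) on one line, values as JSON. step_arm: Moves the arm, as the interface text tells. Its arguments: {"type":"object","properties":{"moves":{"type":"array","items":{"type":"array","items":{"type":"array","items":{"type":"number"}}}},"grip":{"type":"number"},"squeeze":{"type":"number"}},"required":["moves"]}

```bash
mkdir -p pics; cat > h.py <<'E'
import numpy as np, cv2
from station import readout, viewer, ctrl, nets
def ray(cam,px,c=None):
    c=c or viewer.calibration(cam);K=np.array(c["camera_matrix"]);k=c["k1"]
    d=np.array([(px[0]-K[0,2])/K[0,0],(px[1]-K[1,2])/K[1,1]]);u=d.copy()
    for _ in range(30): u=d/(1+k*(u@u))
    R=np.array(c["R"]);t=np.array(c["t"]).ravel()
    return -R.T@t, R.T@np.array([u[0],u[1],1])
def onz(cam,px,z,c=None):
    o,d=ray(cam,px,c);return o+d*(z-o[2])/d[2]
def proj(cam,X,c=None):
    c=c or viewer.calibration(cam);K=np.array(c["camera_matrix"])
    p=np.array(c["R"])@np.array(X)+np.array(c["t"]).ravel();u=p[:2]/p[2];u=u*(1+c["k1"]*(u@u))
    return K[:2,:2]@u+K[:2,2]
E
python3 - <<'E'
from h import *
for cam in ["scene","side"]:
    cv2.imwrite(f"pics/{cam}0.png",viewer.get_image(cam))
    for n,z in [("dispenser",0),("plunger_top",.086),("pad",0),("coaster",0),("tin",0),("mouse",0),("wrench",0),("bolt",0),("canister",0),("marker",0),("clamp",0)]:
        for r in nets.pinpoint(cam,n)[:3]:
            print(cam,n,np.round(r["at"]),round(r["confidence"],2),np.round(onz(cam,r["at"],z),3))
E
```

```text
scene dispenser [254. 185.] 0.89 [ 0.279 -0.337  0.   ]
scene dispenser [326. 284.] 0.59 [0.535 0.007 0.   ]
scene dispenser [367. 412.] 0.16 [0.756 0.188 0.   ]
scene plunger_top [280. 125.] 0.74 [ 0.087 -0.369  0.086]
scene plunger_top [335. 228.] 0.68 [ 0.467 -0.006  0.086]
scene plunger_top [324. 283.] 0.17 [0.618 0.048 0.086]
scene pad [413. 336.] 0.59 [0.585 0.201 0.   ]
scene coaster [413. 337.] 0.84 [0.587 0.202 0.   ]
scene coaster [279. 388.] 0.71 [0.78  0.052 0.   ]
scene tin [412. 344.] 0.77 [0.602 0.205 0.   ]
scene mouse [367. 413.] 0.96 [0.756 0.189 0.   ]
scene wrench [410. 336.] 0.66 [0.588 0.197 0.   ]
scene wrench [252. 220.] 0.57 [ 0.418 -0.247  0.   ]
scene bolt [214. 348.] 0.5 [ 0.763 -0.087  0.   ]
scene canister [142. 284.] 0.78 [ 0.699 -0.316  0.   ]
scene marker [456. 274.] 0.82 [0.394 0.226 0.   ]
scene clamp [278. 385.] 0.93 [ 0.776  0.048 -0.   ]
side dispenser [300. 257.] 0.95 [0.535 0.008 0.   ]
side dispenser [304. 429.] 0.81 [ 0.27  -0.334  0.   ]
side plunger_top [276. 243.] 0.52 [ 0.458 -0.011  0.086]
side pad [398. 284.] 0.61 [ 0.641 -0.193  0.   ]
side coaster [272. 211.] 0.57 [0.597 0.203 0.   ]
side coaster [362. 211.] 0.41 [0.78  0.058 0.   ]
side tin [273. 243.] 0.28 [0.521 0.09  0.   ]
side mouse [324. 194.] 0.97 [0.759 0.185 0.   ]
side mouse [300. 255.] 0.65 [0.539 0.014 0.   ]
side wrench [337. 349.] 0.7 [ 0.419 -0.244  0.   ]
side bolt [400. 237.] 0.53 [ 0.77  -0.081  0.   ]
side canister [464. 300.] 0.58 [ 0.707 -0.314  0.   ]
side marker [195. 237.] 0.63 [0.388 0.224 0.   ]
side clamp [365. 213.] 0.68 [0.781 0.048 0.   ]
```

```bash
python3 -c "
import cv2,numpy as np
" ; ls pics
```

```text
scene0.png
side0.png
```

View pics/scene0.png

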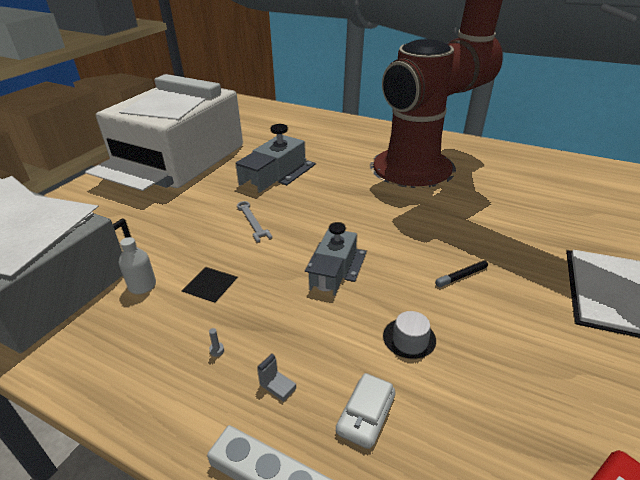

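View pics/side0.png

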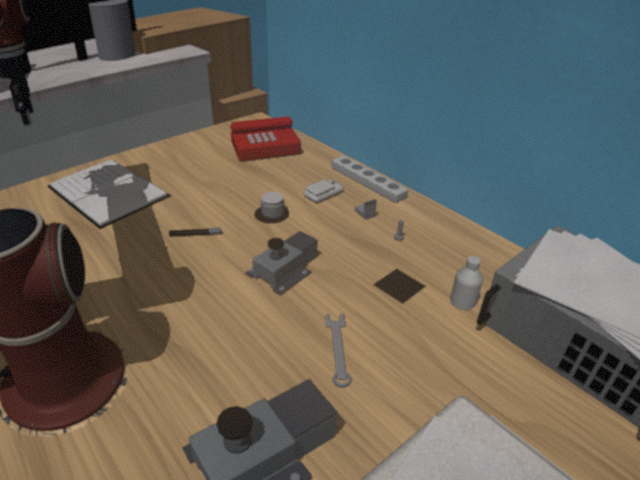

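The scene view shows the small dispenser at about px (330,265), its plunger at (337,228), the pad at (210,284), and the tin on its coaster at (412,338). The look-alike dispenser at (270,160) is larger, since its plunger offset comes out near 190 mm. The side view agrees. The path from the outlet to the pad is free.

Emit:
step_arm(moves=[[[1.67, -3.4, 0, 0], [1.67, -3.4, 0, 0], [1.67, -3.4, 0, 0], [1.67, -3.4, 0, 0], [1.67, -3.4, 0, 0], [1.67, -3.4, 0, 0], [1.67, -3.4, 0, 0], [1.67, -3.4, 0, 0], [1.67, -3.4, 0, 0], [1.67, -3.4, 0, 0]]], grip=1)

```text
t: 2.03
tool_pos: [0.3285, 0.2623, 0.2316]
tool_rot: [2.491, 1.914, 0.002]
contact_force: [1.2, 0.6, -0.2]
opening: 0.0002
```

Emit:
step_arm(moves=[[[1.67, -3.4, 0, 0], [1.67, -3.4, 0, 0], [1.67, -3.4, 0, 0], [1.67, -3.4, 0, 0], [1.67, -3.4, 0, 0], [1.67, -3.4, 0, 0], [1.67, -3.4, 0, 0], [1.67, -3.4, 0, 0], [0, 0, 0, 0], [0, 0, 0, 0]]])

```text
t: 2.87
tool_pos: [0.4621, -0.0096, 0.2312]
tool_rot: [-2.494, -1.909, 0.0]
contact_force: [-0.1, 0.7, -0.1]
opening: -0.0002
```

```bash
cat > look.py <<'E'
from h import *
import sys
from scipy.spatial.transform import Rotation as Ro
o=readout.get_obs();print(o["t"],np.round(o["tool_pos"],4),np.round(Ro.from_rotvec(o["tool_rot"]).as_matrix(),3).tolist(),np.round(o["contact_force"],2),round(o["opening"],4),np.round(o["q"],2))
for cam in sys.argv[2].split(","):
    c=viewer.calibration(cam);cv2.imwrite(f"pics/{cam}{sys.argv[1]}.png",viewer.get_image(cam))
    for a in sys.argv[3:]:
        n,z=a.split(":")
        for r in nets.pinpoint(cam,n)[:2]: print(cam,n,np.round(r["at"]),round(r["confidence"],2),np.round(onz(cam,r["at"],float(z),c),4))
E
python3 look.py 1 wrist,scene,side dispenser:0 plunger_top:.086 dispenser_out:0 pad:0
```

```text
2.8667 [ 0.4621 -0.0096  0.2312] [[0.261, 0.965, -0.001], [0.965, -0.261, 0.0], [0.0, -0.001, -1.0]] [-0.07  0.71 -0.08] -0.0002 [-0.18 -0.35  1.98  0.    1.52 -1.49]
wrist dispenser [359. 264.] 0.58 [0.5355 0.006  0.    ]
wrist plunger_top [325. 210.] 0.65 [ 0.4586 -0.0071  0.086 ]
wrist dispenser_out [361. 268.] 0.7 [0.5389 0.0069 0.    ]
wrist pad [186. 408.] 0.68 [ 0.6391 -0.2004  0.    ]
scene dispenser [325. 284.] 0.93 [0.5358 0.0055 0.    ]
scene dispenser [257. 184.] 0.75 [ 0.2723 -0.3326  0.    ]
scene plunger_top [280. 121.] 0.68 [ 0.0651 -0.3828  0.086 ]
scene plunger_top [334. 226.] 0.67 [ 0.4612 -0.0108  0.086 ]
scene dispenser_out [412. 343.] 0.35 [0.6013 0.2055 0.    ]
scene pad [210. 283.] 0.83 [ 0.6377 -0.1974  0.    ]
scene pad [216. 351.] 0.41 [ 0.7671 -0.0808  0.    ]
side dispenser [303. 430.] 0.98 [ 0.2674 -0.3346  0.    ]
side dispenser [301. 257.] 0.75 [0.5386 0.0088 0.    ]
side plunger_top [235. 423.] 0.59 [ 0.168  -0.3093  0.086 ]
side plunger_top [278. 243.] 0.52 [ 0.4615 -0.012   0.086 ]
side pad [400. 284.] 0.74 [ 0.6417 -0.1967  0.    ]
side pad [275. 243.] 0.52 [0.5242 0.0874 0.    ]
```

View pics/wrist1.png

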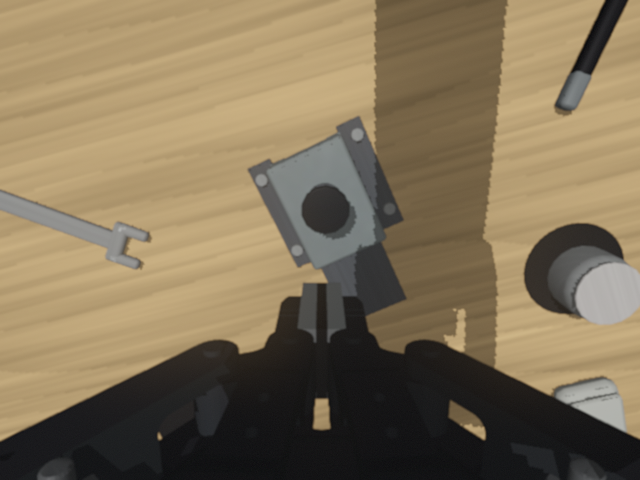

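Emit:
step_arm(moves=[[[-0.1, 0, -2.7, 0], [-0.1, 0, -2.7, 0], [0, 0, -2.7, 0], [0, 0, -2.7, 0], [0, 0, -2.5, 0], [0, 0, 0, 0]]])

```text
t: 4.12
tool_pos: [0.4556, -0.0075, 0.0926]
tool_rot: [-2.485, -1.909, 0.011]
contact_force: [-0.5, -0.1, -0.9]
opening: -0.0001
```

Emit:
step_arm(moves=[[[0, 0, -0.4, 0], [0, 0, -0.4, 0], [0, 0, -0.3, 0], [0, 0, -0.3, 0], [0, 0, -0.3, 0], [0, 0, -0.3, 0], [0, 0, -0.3, 0], [0, 0, -0.3, 0], [0, 0, -0.3, 0], [0, 0, 0, 0]]])

```text
t: 4.95
tool_pos: [0.4611, -0.0084, 0.0706]
tool_rot: [2.49, 1.912, 0.003]
contact_force: [0.1, -0.8, 4.1]
opening: -0.0001
```

Emit:
step_arm(moves=[[[0, 0, -0.2, 0], [0, 0, -0.2, 0], [0, 0, -0.2, 0], [0, 0, -0.2, 0], [0, 0, -0.1, 0], [0, 0, -0.1, 0], [0, 0, 0, 0]]])

```text
t: 5.53
tool_pos: [0.4611, -0.0084, 0.0619]
tool_rot: [2.49, 1.913, 0.002]
contact_force: [-5.0, -0.0, 13.1]
opening: 0.0001
```

Emit:
step_arm(moves=[[[0, 0, -0.1, 0], [0, 0, 0, 0]]])

```text
t: 5.7
tool_pos: [0.4611, -0.0084, 0.0619]
tool_rot: [2.49, 1.913, 0.001]
contact_force: [-7.8, 2.3, 18.9]
opening: -0.0002
```

Emit:
step_arm(moves=[[[0, 0, 0.5, 0], [0, 0, 0.5, 0], [0, 0, 0.5, 0], [0, 0, 0.7, 0], [0, 0, 0.8, 0], [0, 0, 2.5, 0], [0, 0, 4, 0], [0, 0, 4, 0], [0, 0, 0, 0]]], grip=0.72)

```text
t: 6.45
tool_pos: [0.4637, -0.0088, 0.2024]
tool_rot: [2.483, 1.908, 0.014]
contact_force: [1.4, -0.4, 1.5]
opening: 0.0242
```

```bash
python3 look.py 2 wrist,scene,side washer0:0 plunger_top:.086
```

```text
6.45 [ 0.4637 -0.0088  0.2024] [[0.258, 0.966, 0.013], [0.966, -0.258, -0.002], [0.001, 0.014, -1.0]] [ 1.38 -0.37  1.5 ] 0.0242 [-0.18 -0.34  2.02  0.    1.45 -1.49]
wrist plunger_top [325. 216.] 0.85 [ 0.4596 -0.0057  0.086 ]
scene washer0 [327. 282.] 0.58 [0.5294 0.0079 0.    ]
scene washer0 [314. 309.] 0.54 [0.6064 0.0187 0.    ]
scene plunger_top [281. 124.] 0.78 [ 0.0822 -0.3675  0.086 ]
scene plunger_top [211. 284.] 0.6 [ 0.706  -0.1228  0.086 ]
side plunger_top [236. 424.] 0.95 [ 0.1691 -0.3117  0.086 ]
side plunger_top [277. 241.] 0.59 [ 0.4637 -0.0053  0.086 ]
```

View pics/scene2.png

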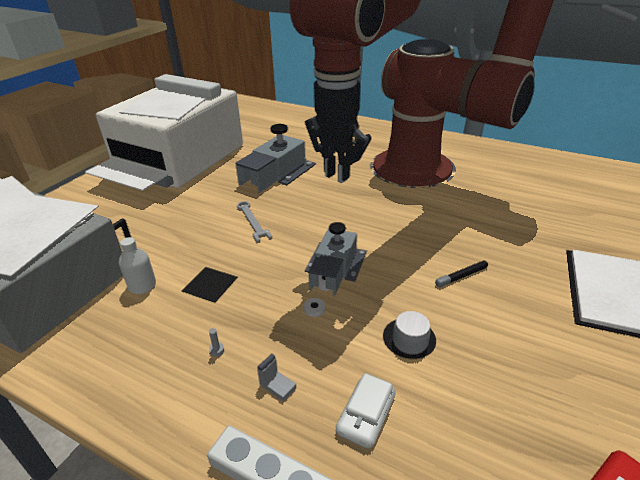

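The scene view shows the plunger back up at (337,228). One washer lies at (314,308), world about (0.606, 0.019), clear of the magazine. Next I line the jaws up behind it as a cradle.

Emit:
step_arm(moves=[[[1.3, 0.98, 0, -0.115], [1.3, 0.98, 0, -0.115], [1.3, 0.98, 0, -0.115], [1.3, 0.98, 0, -0.115], [1.3, 0.98, 0, -0.115], [1.3, 0.98, 0, -0.115], [1.3, 0.98, 0, -0.115], [1.3, 0.98, 0, -0.115], [1.3, 0.98, 0, -0.115], [1.3, 0.98, 0, -0.115]]])

```text
t: 7.73
tool_pos: [0.59, 0.0904, 0.1922]
tool_rot: [-3.132, -0.242, 0.003]
contact_force: [-0.3, -0.4, -0.0]
opening: 0.0236
```

Emit:
step_arm(moves=[[[0, 0, -3, 0], [0, 0, -3, 0], [0, 0, -3, 0], [0, 0, -3, 0], [0, 0, -3, 0], [0, 0, -1.5, 0], [0, 0, 0, 0], [0, 0, 0, 0]]])

```text
t: 8.4
tool_pos: [0.5886, 0.0898, 0.0268]
tool_rot: [-3.131, -0.251, 0.005]
contact_force: [-0.1, -0.7, 0.5]
opening: 0.0243
```

```bash
python3 look.py 3 wrist,scene,side washer0:0 pad:0
```

```text
8.4 [0.5886 0.0898 0.0268] [[0.987, 0.159, -0.003], [0.159, -0.987, -0.0], [-0.003, -0.0, -1.0]] [-0.09 -0.73  0.5 ] 0.0243 [ 0.03  0.2   1.82  0.    1.13 -0.13]
wrist washer0 [334. 425.] 0.63 [0.6058 0.018  0.    ]
scene washer0 [312. 306.] 0.78 [0.5997 0.0126 0.    ]
scene washer0 [325. 280.] 0.47 [0.5255 0.0008 0.    ]
scene pad [211. 281.] 0.62 [ 0.6318 -0.1999  0.    ]
scene pad [216. 347.] 0.17 [ 0.7593 -0.0856  0.    ]
side washer0 [319. 243.] 0.41 [0.6042 0.0239 0.    ]
side washer0 [273. 213.] 0.3 [0.5972 0.1955 0.    ]
side pad [397. 283.] 0.83 [ 0.64   -0.1908  0.    ]
side pad [321. 192.] 0.64 [0.7592 0.1975 0.    ]
```

View pics/wrist3.png

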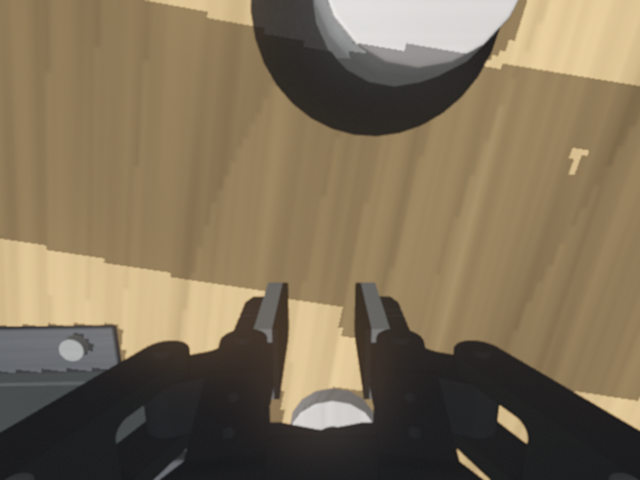

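The wrist view shows the jaws about 24 mm apart and the washer rim at (332,405), centred between them. The tin and coaster at (380,60) are clear.

Emit:
step_arm(moves=[[[0.2, 0, -0.8, 0], [0.2, 0, -0.8, 0], [0, 0, -0.4, 0], [0, 0, -0.2, 0], [0, 0, -0.1, 0], [0, 0, 0, 0], [0, 0, 0, 0]]])

```text
t: 9.43
tool_pos: [0.5938, 0.0898, 0.0053]
tool_rot: [-3.132, -0.251, 0.0]
contact_force: [-0.3, -0.2, 0.2]
opening: 0.0239
```

Emit:
step_arm(moves=[[[0, 0, -0.1, 0], [0, 0, -0.1, 0], [0, 0, 0, 0], [0, 0, 0, 0]]])

```text
t: 9.77
tool_pos: [0.5937, 0.0899, 0.0033]
tool_rot: [-3.132, -0.251, -0.0]
contact_force: [0.1, -0.2, -0.4]
opening: 0.0237
```

Emit:
step_arm(moves=[[[0.1, -0.63, 0, 0], [0.1, -0.63, 0, 0], [0.1, -0.63, 0, 0], [0.1, -0.63, 0, 0], [0.1, -0.63, 0, 0], [0.1, -0.63, 0, 0], [0.1, -0.63, 0, 0], [0.1, -0.63, 0, 0], [0.1, -0.63, 0, 0], [0.1, -0.63, 0, 0]]])

```text
t: 10.6
tool_pos: [0.6038, 0.0262, 0.0033]
tool_rot: [-3.132, -0.251, 0.0]
contact_force: [-0.7, -0.5, 0.0]
opening: 0.024
```

```bash
python3 look.py 4 wrist,scene,side washer0:0; python3 -c "
import cv2
a=cv2.imread('pics/scene4.png')[200:380,180:420];b=cv2.imread('pics/side4.png')[160:340,220:460]
cv2.imwrite('pics/c4.png',cv2.resize(cv2.hconcat([a,b]),None,fx=1.66,fy=1.66,interpolation=2))"
```

```text
10.6 [0.6038 0.0262 0.0033] [[0.987, 0.159, -0.0], [0.159, -0.987, 0.0], [-0.0, -0.0, -1.0]] [-0.71 -0.54  0.03] 0.024 [-0.08  0.25  1.81  0.    1.09 -0.24]
wrist washer0 [320. 368.] 0.55 [ 0.6079 -0.0018  0.    ]
scene washer0 [304. 307.] 0.66 [0.6101 0.0007 0.    ]
side washer0 [325. 246.] 0.58 [0.6073 0.0064 0.    ]
```

View pics/c4.png

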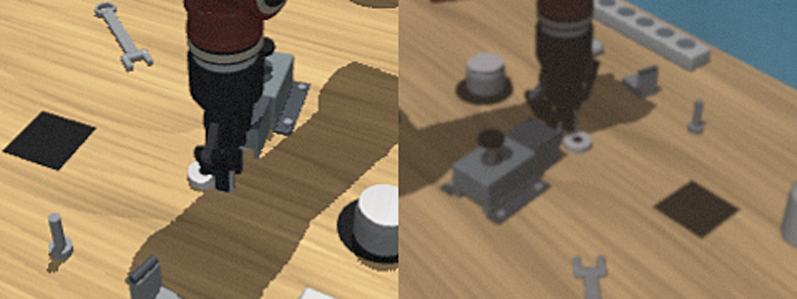

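The crop shows the washer cradled against the fingers and moving with them, about 27 mm ahead of the TCP as predicted. I'll keep going.

Emit:
step_arm(moves=[[[0.1, -0.65, 0, 0], [0.1, -0.65, 0, 0], [0.1, -0.65, 0, 0], [0.1, -0.65, 0, 0], [0.1, -0.65, 0, 0], [0.1, -0.65, 0, 0], [0.1, -0.65, 0, 0], [0.1, -0.65, 0, 0], [0.1, -0.65, 0, 0], [0.1, -0.65, 0, 0]]])

```text
t: 11.73
tool_pos: [0.6138, -0.0389, 0.0033]
tool_rot: [3.132, 0.251, -0.0]
contact_force: [-0.4, 0.4, 0.0]
opening: 0.0238
```

Emit:
step_arm(moves=[[[0.1, -0.65, 0, 0], [0.1, -0.65, 0, 0], [0.1, -0.65, 0, 0], [0.1, -0.65, 0, 0], [0.1, -0.65, 0, 0], [0.1, -0.65, 0, 0], [0.1, -0.65, 0, 0], [0.1, -0.65, 0, 0], [0.1, -0.65, 0, 0], [0.1, -0.65, 0, 0]]])

```text
t: 12.57
tool_pos: [0.6238, -0.1038, 0.0033]
tool_rot: [-3.132, -0.251, 0.0]
contact_force: [-0.1, -0.1, -0.6]
opening: 0.024
```

```bash
python3 look.py 5 wrist,scene,side washer0:0 pad:0
```

```text
12.5667 [ 0.6238 -0.1038  0.0033] [[0.987, 0.159, -0.0], [0.159, -0.987, 0.0], [-0.0, -0.0, -1.0]] [-0.07 -0.15 -0.58] 0.024 [-0.28  0.3   1.74  0.    1.1  -0.44]
wrist washer0 [322. 364.] 0.75 [ 0.6283 -0.1301  0.    ]
scene washer0 [327. 278.] 0.6 [0.5209 0.002  0.    ]
scene washer0 [326. 285.] 0.49 [0.5387 0.01   0.    ]
scene pad [212. 286.] 0.87 [ 0.6417 -0.1886  0.    ]
side washer0 [374. 272.] 0.53 [ 0.6267 -0.1329  0.    ]
side pad [401. 282.] 0.67 [ 0.6494 -0.1926  0.    ]
```

```bash
cat > padloc.py <<'E'
from h import *
for cam,(u,v) in [("scene",(210,284)),("side",(399,286))]:
    g=cv2.imread(f"pics/{cam}0.png").max(2)
    n,l=cv2.connectedComponents((g<70).astype(np.uint8));m=l==l[v,u]
    ys,xs=np.nonzero(m);P=np.array([onz(cam,(x,y),0)[:2] for x,y in zip(xs,ys)],np.float32)
    r=cv2.minAreaRect(P*1000);print(cam,m.sum(),np.round(r[0],1),np.round(r[1],1),round(r[2],1),np.round(P.mean(0),4))
E
python3 padloc.py
```

```text
scene 1074 [ 638.7 -196.6] [78.6 78. ] 3.3 [ 0.64   -0.1965]
side 806 [ 638.6 -196.4] [73.6 75.3] 3.7 [ 0.6382 -0.1975]
```

Emit:
step_arm(moves=[[[0.11, -0.7, 0, 0], [0.11, -0.7, 0, 0], [0.11, -0.7, 0, 0], [0.11, -0.7, 0, 0], [0.11, -0.7, 0, 0], [0.11, -0.7, 0, 0], [0.11, -0.7, 0, 0], [0.11, -0.7, 0, 0], [0.11, -0.6, 0, 0], [0.06, -0.4, 0, 0]]])

```text
t: 13.85
tool_pos: [0.6344, -0.1701, 0.0034]
tool_rot: [3.131, 0.25, 0.0]
contact_force: [-0.5, 0.3, -0.4]
opening: 0.0239
```

Emit:
step_arm(moves=[[[0, 0, 0, 0], [-0.08, 0.5, 0, 0], [-0.16, 1, 0, 0], [-0.3, 2, 0, 0], [-0.3, 2, 1, 0], [0, 2, 3, 0], [0, 3, 4, 0], [0, 3, 4, 0], [0, 3, 4, 0], [0, 0, 0, 0]]])

```text
t: 14.68
tool_pos: [0.6298, -0.0145, 0.1524]
tool_rot: [3.13, 0.259, 0.021]
contact_force: [0.9, -0.1, 2.2]
opening: 0.024
```

```bash
python3 look.py 6 wrist,scene,side washer0:0 washer0:.01; python3 -c "
import cv2
a=cv2.imread('pics/scene6.png')[200:380,150:390];b=cv2.imread('pics/side6.png')[160:340,240:480]
cv2.imwrite('pics/c6.png',cv2.resize(cv2.hconcat([a,b]),None,fx=1.66,fy=1.66,interpolation=2))"
```

```text
14.6833 [ 0.6298 -0.0145  0.1524] [[0.986, 0.164, 0.014], [0.164, -0.986, 0.0], [0.014, 0.002, -1.0]] [ 0.89 -0.08  2.16] 0.024 [-0.14  0.11  1.68  0.    1.33 -0.31]
wrist washer0 [292. 432.] 0.69 [ 0.6388 -0.1998  0.    ]
wrist washer0 [292. 432.] 0.69 [ 0.6381 -0.1913  0.01  ]
scene washer0 [323. 280.] 0.56 [ 0.5272 -0.0032  0.    ]
scene washer0 [212. 283.] 0.49 [ 0.6358 -0.1942  0.    ]
scene washer0 [323. 280.] 0.56 [0.537 0.002 0.01 ]
scene washer0 [212. 283.] 0.49 [ 0.6438 -0.1859  0.01  ]
side washer0 [399. 285.] 0.7 [ 0.6398 -0.1964  0.    ]
side washer0 [399. 285.] 0.7 [ 0.6303 -0.2033  0.01  ]
```

View pics/c6.png

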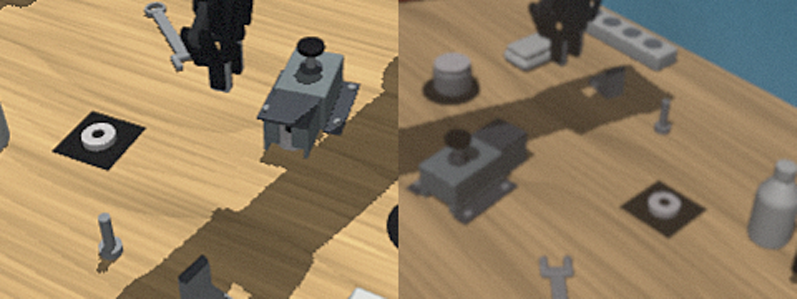

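View pics/scene6.png

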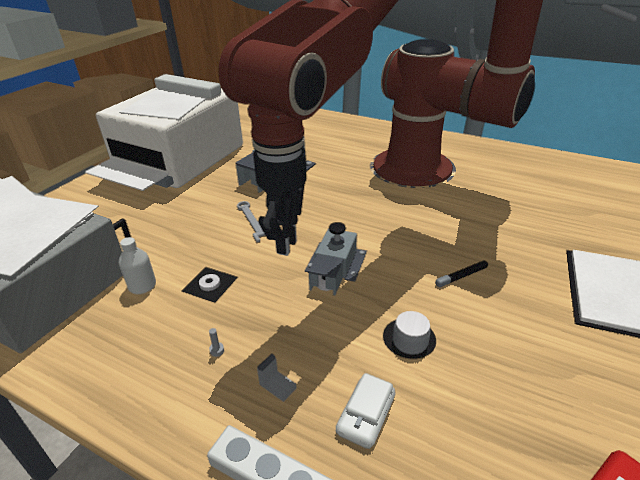

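Both views show the washer centred on the pad, at scene px (209,283). The plunger is up, the outlet is empty, and the bystanders are where they were. I'm handing it in.

```bash
python3 -c "
from station import ctrl;print(ctrl.finish_job())"
```

```text
the job is handed in; nothing more can be done
None
```

The washer is on the pick-up pad and the job is handed in, at about 15 s on the robot's clock.

- **Press:** I pressed the smaller dispenser's plunger once, slowly, down to its bottom stop (tool at z = 0.062 m, up to 19 N). I then released it, and one washer came out.
- **Push:** I pushed the washer with the part-open fingertips, without gripping it, about 22 cm to the pad. The arm then backed off and rose clear.
- **Last checks:** The networks put the washer centre at about (0.638, -0.197) m. The pad centre was measured at (0.639, -0.197) m, so the washer has roughly 2 cm of pad around it. The plunger is up, no second washer shows at the outlet, and the other things look unmoved.
- **Disagreements:** The cameras differed by about 5 mm on the washer. The scene camera's best "washer" report was actually on the dispenser, so I discarded it.

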